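# Lock a bench stop into the banker's strut channel

### The arm

A 6-joint arm with a two-finger parallel gripper is mounted at the origin on the work surface. World frame = base frame: x ahead of the robot, y to its left, z up, the work surface at z = 0. Lengths are in m, angles in degrees, forces in N, time in s.
With the tool pointing down it reaches from about 0.3 to 0.875 m from the base axis. Payload 6.4 kg.
Tool frame: the origin (TCP) lies between the finger pads; the fingertips stand 11 mm ahead of it and the grasp point (between the pads) lies 8 mm behind it; z points along the fingers, y is the direction in which the jaws open and shut (so a half turn about z gives the same grasp; the last joint's range is limited). The gripper opens to 85 mm and grips with 20 to 120 N. Pads are 22 mm wide; open, the fingers measure 114 mm over their backs; the gripper's body (76 mm by 85 mm) begins 54 mm behind the grasp point. The pads swing forward as they close: fully open they stand 13 mm farther back than shut.
Start: joints at [-86.591, 10.359, 92.074, -0, 77.567, -11.82], TCP at [0.151, -0.555, 0.242] pointing down, gripper open.
Joint ranges: [-171.53, 171.53], [-51.25, 118.39], [17.06, 147.69], [-65.23, 245.23], [0, 150.52], [-178.68, 178.68]. Speed limits (degrees/s): [147.25, 147.25, 172.46, 180, 180, 180].

### API

Orientations are given as [roll, pitch, yaw] about the fixed x, y, z axes, in that order (R = Rz(yaw) Ry(pitch) Rx(roll)).
In Python, from plant import read_state, get_image, get_calibration, finish_job gives the robot as it stands.
- The arm moves only by the tool step_arm, never from a script. Its argument "commands" is a list of rows, each an object with "travel": the shift along the world's x, y, z as a fraction of full scale, a list of three; "delta_rot": the turn, a rotation vector about the world's x, y, z as a fraction of full scale, a list of three; "fingers": the opening in per cent of the stroke, from 0 (shut) to 100 (fully open). A call has 1 to 5 rows; each row is the pose to reach, as a shift and turn from the pose commanded when the call began, turning the shorter way round; what a row does not reach only later rows make up. Full scale, the value 1, is 250 mm for a shift and 360 degrees for a turn. A row lasts 1/12 s, in which the tool goes at most 41.7 mm and 7.16 degrees, less where a joint would pass 70% of its speed; a pose out of reach is approached as far as the arm can. A call with a number of a shift or a turn outside -1 to 1 is refused whole. A call with a gripper value outside its range is refused whole. The fingers move at their own pace and stop on an object; "force" is the grip in N (left out, the last holds). Time passes only in rows, so rows that repeat a pose let the fingers close. It gives the time, the measured TCP pose, the force and the opening at its end, in the units of the state.
- read_state(): the state, without advancing time (a new reading comes with each control period).
- get_image(name): name is "side" or "top"; returns the picture (384x512x3 uint8, blue, green, red); there is no depth.
- get_calibration(name): a dict with "mtx" (3x3 intrinsics, pixels), "world_from_camera" (4x4, takes a point from camera to world coordinates). Camera axes: x right, y down, z forward; pixel columns grow to the right and rows downward; lengths in m; the calibration is good to about 2 mm. A picture is of the moment at which its call begins. get_calibration takes no time and is no camera call.
- finish_job(): hands the job in, once; it reports no verdict.
The state is a dict: "time_s": time; "joints": joint angles; "dq": joint speeds; "tau": joint torques, N m; "eef_pos": TCP position; "ee_rot": TCP orientation; "wrist_force": force on the tool from outside, world axes, zero at the start; "ft_torque": the same for the moment, N m; "opening": finger opening in m.
Only numpy, scipy, OpenCV 4.12 (cv2) and the standard library are available. Lean on these libraries where they do the work, as an engineer would, in place of code of your own. Each camera call takes 0.05 s, during which the arm holds its last target. There are 200 camera calls.

### The job

Lock the orange-handled stop into the slotted steel channel between the two yellow bands, next to the sandstone slab. Lower its nut lengthwise into the slot, press it down against its spring until it is below the channel's lips, turn it a quarter turn clockwise (seen from above) and let the spring lift it, so that the nut's grooves catch the lips; leave it standing upright and let go. Find the slot by feel and press gently (keep below 35 N), and do not disturb the slab, the mallet or the chisel.

Things in the scene. Friction and masses are not known exactly. Their poses are not given: they have to be found in the camera images.
- stop_grip (a point): Centre of the stop's orange grip bar: 44 mm long (its x), 12 mm thick (y), 30 mm high; pinch it across its thickness. The loose stop, 105 mm tall, about 0.2 kg, stands upright on the bench, z up, this point 90 mm up. The grip is one with the nut below and lies along the nut's length. Between: 15 mm round shank, black bumper 32 mm wide, its top 32 mm below this point.
- stop_nut (a point): Centre of the underside of the stop's steel nut, 77.5 mm below stop_grip, same axes. Nut: 35.6 mm long (x), 20 wide (y), 8 thick; grooves 4.5 mm wide, 3 deep run across its top, 12.25 mm each side of centre. Two corners are cut away so that under the lips it turns clockwise seen from above; it meets the channel's walls about 8 degrees past the quarter turn.
- stop_foot (a point): Centre of the underside of the unpressed brass spring foot below the nut, 90 mm below stop_grip, same axes. Foot plate 28 mm (x) by 16 mm (y), 2.5 mm thick, sliding along z only. The spring is preloaded: it yields from about 4 N on, then 1 N more per mm, and is solid after 10 mm.
- bearer: Fixed timber bearer, 90 x 340 x 20 mm, origin at its underside's centre (bench height), y along it, z up. A steel channel 42 mm wide, 320 long is bolted on it, slot up, parallel to y. Bolted through slotted holes, the channel's centreline lies anywhere up to 8 mm either side (along x) of the bearer's, different each time and not reported: feel for it or see it.
- mark (a point): On the bearer's centreline (so up to 8 mm beside the slot's), 44 mm above the bench, the height of the lips' top; same axes as bearer. Midway between two yellow bands on the channel, 30 mm either side along y. The stop belongs here, within 25 mm along y. Slot 22 mm wide; the lips' inturned edges, 2.5 mm thick, reach down to 37 mm above the bench.
- channel_floor (a point): The channel's inner floor below the mark, 23 mm above the bench, on the bearer's centreline; inner width 38 mm. The nut can turn under the lips while its underside is 2.5 mm (spring solid) to 6 mm above this floor; foot touching but unpressed, it is 12.5 mm above it; caught by the lips in its grooves, 9 mm above it.
- slab: Loose sandstone slab, 150 (x) x 100 (y) x 30 mm, 1.1 kg, lying on top of the channel (top 74 mm above the bench) on the +y side of the bands, its near face about 60 mm from the mark. Origin at the centre of its underside. Leave alone.
- mallet: Bystander: round steel mason's mallet, head 80 mm in diameter, with a wooden handle, 260 mm long, lying on the bench. Leave alone.
- chisel: Bystander: flat steel chisel with a red cap, 160 mm long, lying on the bench. Leave alone.

How it is judged (in metres and radians):
On the way, in this order (a step that is already met when the one before it is completed fails the run):
1. the nut is down in the slot between the bands, lengthwise, its underside at least 10 mm below the channel's top (z of stop_nut in the frame of bearer below 0.034 m and y of stop_nut in the frame of mark between -0.025 and 0.025 m and x of stop_nut in the frame of mark between -0.012 and 0.012 m and angle between the x axis of stop_nut and the y axis of bearer, either way round below 0.25 rad), for 0.05 s.
2. pressed down below the lips and turned crosswise there (z of stop_nut in the frame of bearer below 0.0305 m and angle between the x axis of stop_nut and the x axis of bearer, either way round below 0.2 rad), for 0.05 s.
At the end, for the whole second after the job is handed in: The stop stands released, at rest, upright (within 5 degrees) in the channel, within 25 mm of the mark along it and 12 mm across it, the nut crosswise (within 10 degrees) and lifted by its spring with the lips in its grooves (nut underside 30.5 to 33.8 mm above the bench) (z of stop_nut in the frame of bearer between 0.0305 and 0.0338 m and angle between the x axis of stop_nut and the x axis of bearer, either way round below 0.17 rad and y of stop_nut in the frame of mark between -0.025 and 0.025 m and x of stop_nut in the frame of mark between -0.012 and 0.012 m and angle between stop_grip's own z axis and vertical below 0.09 rad and contact force between the fingers and stop below 0.1 N and linear speed of stop below 0.02 m/s); the robot touches nothing.
It fails at once if the stop is pressed on the channel with more than 35 N (contact force between stop and bearer above 35 N).
It fails at once if the robot itself pushes on the channel or bearer with more than 10 N (contact force between any of the arm, the fingers and bearer above 10 N).
It fails at once if the slab is moved more than 10 mm (distance of slab from where it was at the start of the episode above 0.01 m).
It fails at once if the mallet or the chisel is moved more than 20 mm (distance of any of mallet, chisel from where it was at the start of the episode above 0.02 m).
It fails at once if the stop falls over (angle between stop_grip's own z axis and vertical above 0.6 rad).
It also fails if it takes over 61 s, if anything falls off the work surface, if the arm or the gripper's body presses on something with over 40 N, if the wrist force passes 120 N, or if a joint passes its speed limit or range.

## Working session

There is one attempt and no reset: what is moved stays moved. The work goes in short steps, Python scripts to look and compute and a tool call to move; the robot and the scene stay as the last step left them, time stands still between calls to the robot, and variables do not carry over. Pictures are saved under pics/ and viewed, about 8 in all and at most 12, crops included, and the job is handed in when it is done.

Besides the shell and the picture viewer there is one more tool, called after "Request:" as a command line: name --argument value ..., lists and objects as JSON in quotes. step_arm: Moves the arm, as the interface text tells. Shift numbers are shares of 250 mm and turn numbers shares of 360 degrees, none past 1 either way. Its arguments: {"type":"object","properties":{"commands":{"type":"array"},"force":{"type":"number"}},"required":["commands"]}

```bash
mkdir -p pics; ls; python3 - <<'E'
from plant import *
import cv2
print(read_state())
for n in("top","side"):
    cv2.imwrite(f"pics/{n}0.png",get_image(n)); c=get_calibration(n); print(n,c)
E
```

```text
pics
{'time_s': 0.0, 'joints': array([-8.65909897e+01,  1.04011357e+01,  9.21340033e+01,  2.11521842e-05,
        7.75665735e+01, -1.18206133e+01]), 'dq': array([-0.06267809, -0.0690937 ,  0.01859853, -0.07651396,  0.01730252,
        0.01108847]), 'tau': array([ 1.09727789e-03, -4.44864714e+01, -3.51339805e+01, -2.72320231e-04,
        8.98644445e-03, -5.21573526e-06]), 'eef_pos': array([ 0.15102461, -0.55424489,  0.24137177]), 'ee_rot': array([-1.79900449e+02, -2.08558106e-02,  1.52296009e+01]), 'wrist_force': array([ 0.19233111, -0.33773407,  0.33663313]), 'ft_torque': array([ 0.00430445, -0.02849621, -0.0156417 ]), 'opening': 0.08520605091687795}
top {'mtx': array([[383.14354939,   0.        , 266.16882326],
       [  0.        , 383.14354939, 182.53741351],
       [  0.        ,   0.        ,   1.        ]]), 'world_from_camera': array([[ 0.02596781, -0.99612812,  0.08399067,  0.49455684],
       [-0.9996501 , -0.02629884, -0.00283717, -0.03824886],
       [ 0.00503504, -0.0838876 , -0.9964625 ,  1.07031506],
       [ 0.        ,  0.        ,  0.        ,  1.        ]])}
side {'mtx': array([[391.22695376,   0.        , 255.39167198],
       [  0.        , 391.22695376, 190.00782938],
       [  0.        ,   0.        ,   1.        ]]), 'world_from_camera': array([[-0.90343187, -0.22575242,  0.3644814 ,  0.13626431],
       [-0.42873027,  0.47352977, -0.76938931,  0.89263666],
       [ 0.00109871, -0.85135504, -0.52458879,  0.71787238],
       [ 0.        ,  0.        ,  0.        ,  1.        ]])}
```

View pics/top0.png

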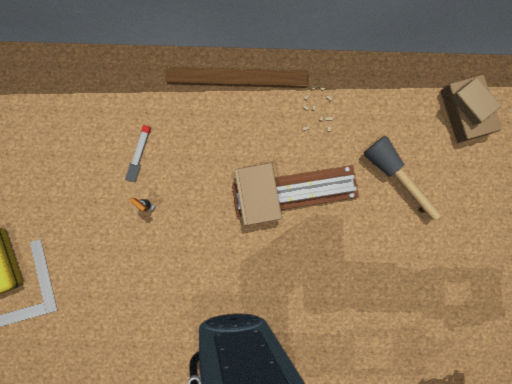

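View pics/side0.png

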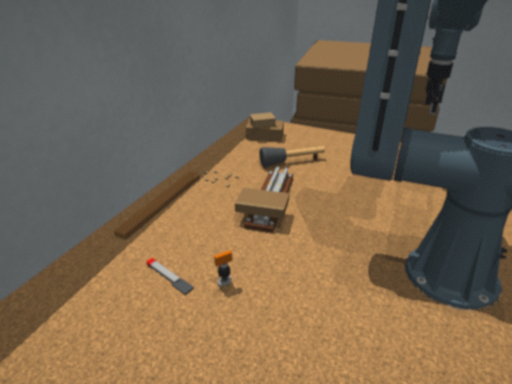

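The top view shows the stop near (140,204), its orange grip leaning outward, the bearer from about (236,200) to (355,185) with the slab at (258,194), the chisel at (139,153) and the mallet at (390,165). In the side view the grip is at (223,258). I'll enlarge the stop and the channel.

```bash
cat > h.py <<'E'
import numpy as np, cv2
from plant import *
C={n:get_calibration(n) for n in("top","side")}
def ray(n,u,v):
    c=C[n];T=c["world_from_camera"];d=T[:3,:3]@np.linalg.solve(c["mtx"],[u,v,1.]);return T[:3,3],d
def at_z(n,u,v,z):
    o,d=ray(n,u,v);return (o+d*(z-o[2])/d[2]).round(4)
def proj(n,p):
    c=C[n];T=np.linalg.inv(c["world_from_camera"]);q=c["mtx"]@(T[:3,:3]@np.asarray(p,float)+T[:3,3]);return q[:2]/q[2]
def tri(a,b):
    A=[];r=[]
    for n,uv in(("top",a),("side",b)):
        o,d=ray(n,*uv);d/=np.linalg.norm(d);P=np.eye(3)-np.outer(d,d);A.append(P);r.append(P@o)
    return np.linalg.lstsq(np.vstack(A),np.hstack(r),rcond=None)[0]
def grab(n,k=4):
    return np.mean([get_image(n).astype(float) for _ in range(k)],0).clip(0,255).astype(np.uint8)
def crop(im,x,y,w,h,s): return cv2.resize(im[y:y+h,x:x+w],None,fx=s,fy=s,interpolation=cv2.INTER_CUBIC)
E
python3 - <<'E'
from h import *
t=grab("top",1);s=grab("side",1)
for n,im,b in(("top",t,(120,185,45,40)),("side",s,(205,240,40,40))):
    x,y,w,h=b;hs=cv2.cvtColor(im[y:y+h,x:x+w],cv2.COLOR_BGR2HSV)
    m=((hs[...,1]>200)&(hs[...,0]<20)&(hs[...,2]>90)).astype(np.uint8)
    k,l,st,ce=cv2.connectedComponentsWithStats(m);i=1+st[1:,4].argmax()
    print(n,ce[i]+[x,y],st[i],cv2.minAreaRect(np.argwhere(l==i)[:,::-1].astype(np.float32)))
a=crop(t,225,155,140,80,5.5); cv2.imwrite("pics/a.png",a)
b=np.hstack([crop(t,120,185,45,40,9)[:360,:400],crop(s,200,240,45,55,7)[:360]]);cv2.imwrite("pics/b.png",b)
E
```

```text
top [144.83333333 207.16666667] [24 21  3  4  6] ((24.250003814697266, 22.250001907348633), (2.1213202476501465, 2.8284268379211426), 45.0)
side [222.76821192 257.35099338] [ 10  11  16  14 151] ((18.16058349609375, 17.441604614257812), (9.483369827270508, 17.258024215698242), 70.01689910888672)
```

View pics/a.png

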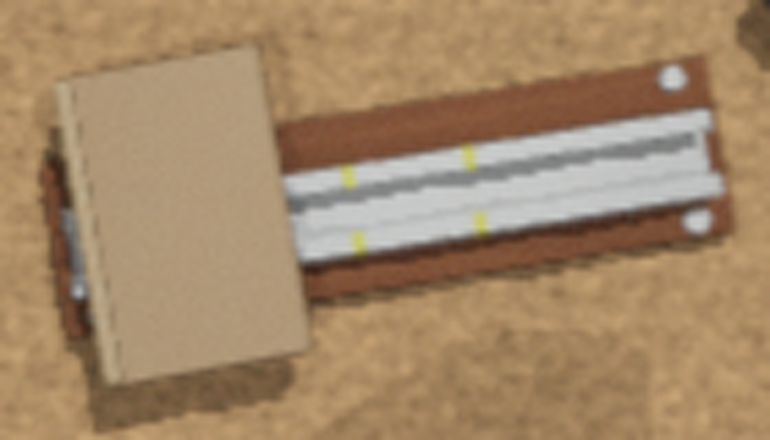

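View pics/b.png

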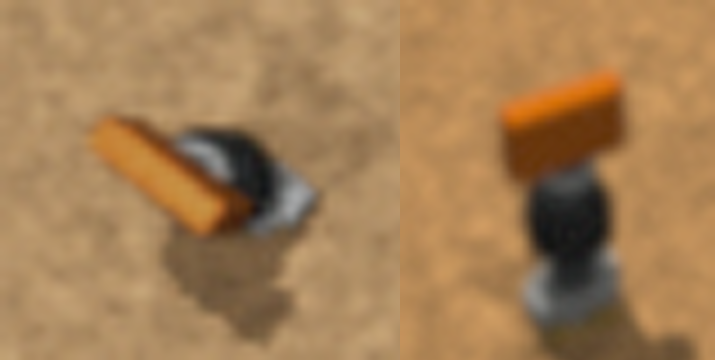

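The channel crop shows the bands at crop pixels (348,176), (360,242), (469,156) and (481,222), with the slot between them. In the stop crop the grip's top face runs from (98,128) to (217,221). Next I compute positions.

```bash
python3 - <<'E'
from h import *
f=lambda x,y,s,x0,y0:(x0+(x+.5)/s-.5,y0+(y+.5)/s-.5)
e=[at_z("top",*f(*p,9,120,185),.105) for p in((98,128),(217,221))];print("grip ends",e,"mid",sum(e)/2,"yaw",np.degrees(np.arctan2(*(e[1]-e[0])[1::-1])))
t=grab("top",6);bb=t.astype(float)
tri_s=tri(f(158,174,9,120,185),(200+(562+.5-400)/7-.5,240+(92)/7-.5));print("tri grip top (approx)",tri_s)
# yellow bands
Y=(np.minimum(bb[...,1],bb[...,2])-bb[...,0]); 
P=[]
for c in((348,176),(360,242),(469,156),(481,222)):
    u,v=map(lambda q:int(round(q)),f(*c,5.5,225,155));yy,xx=np.mgrid[v-3:v+4,u-3:u+4]
    w=(Y[v-3:v+4,u-3:u+4]-35).clip(0); p=((w*xx).sum()/w.sum(),(w*yy).sum()/w.sum());P.append(at_z("top",*p,.044));print(p,P[-1],w.sum())
P=np.array(P);print("mid",P.mean(0))
d=P[:2].mean(0)-P[2:].mean(0);print("len",np.linalg.norm(d),"dir",np.degrees(np.arctan2(d[1],d[0])),"width",np.linalg.norm(P[0]-P[1]))
# edges, points by crop pixel: bearer long sides z .020, channel sides z .044
for nm,z,pts in(("bearer far",.02,((290,122),(700,60))),("bearer near",.02,((320,300),(725,234))),("chan far",.044,((290,178),(705,110))),("chan near",.044,((305,262),(715,196))),("bearer end",.02,((706,57),(732,232)))):
    q=[at_z("top",*f(*p,5.5,225,155),z) for p in pts];dd=q[0]-q[1];print(nm,q,np.degrees(np.arctan2(dd[1],dd[0])))
# channel profile: sample across slot in rows at various y along
u=np.array([np.cos(np.radians(0))])
E
```

```text
grip ends [array([0.5259, 0.2992, 0.105 ]), array([0.5009, 0.2646, 0.105 ])] mid [0.5134 0.2819 0.105 ] yaw -125.84974322198515
tri grip top (approx) [0.51258442 0.28168265 0.10365575]
(np.float64(287.7730769230769), np.float64(186.45)) [ 0.5721 -0.0995  0.044 ] 260.0
(np.float64(289.6934306569343), np.float64(198.73722627737226)) [ 0.5392 -0.1053  0.044 ] 274.0
(np.float64(309.6810035842294), np.float64(182.91039426523298)) [ 0.5831 -0.1582  0.044 ] 279.0
(np.float64(311.77647058823527), np.float64(195.23529411764707)) [ 0.5501 -0.1644  0.044 ] 255.0
mid [ 0.561125 -0.13185   0.044   ]
len 0.05990920213122521 dir 100.53153058864034 width 0.03340733452402335
bearer far [array([ 0.5998, -0.0715,  0.02  ]), array([ 0.6366, -0.2768,  0.02  ])] 100.16233828406584
bearer near [array([ 0.5113, -0.0885,  0.02  ]), array([ 0.5494, -0.29  ,  0.02  ])] 100.70718732785353
chan far [array([ 0.57  , -0.0714,  0.044 ]), array([ 0.6087, -0.274 ,  0.044 ])] 100.81418408358486
chan near [array([ 0.5292, -0.0797,  0.044 ]), array([ 0.5666, -0.2792,  0.044 ])] 100.61792124735858
bearer end [array([ 0.6382, -0.2798,  0.02  ]), array([ 0.5505, -0.2934,  0.02  ])] 8.814879861165124
```

Slot centre is about (0.561, -0.132) with the channel direction at 100.5°, and the stop stands at (0.513, 0.282) with its grip at 54°. Moving over to the stop.

Request:
step_arm --commands '[{"travel": [0.29,0.669,-0.032],"delta_rot": [0,0,0.0216],"fingers": 60},{"travel": [0.29,0.669,-0.032],"delta_rot": [0,0,0.0216],"fingers": 60},{"travel": [0.29,0.669,-0.032],"delta_rot": [0,0,0.0216],"fingers": 60},{"travel": [0.29,0.669,-0.032],"delta_rot": [0,0,0.0216],"fingers": 60},{"travel": [0.29,0.669,-0.032],"delta_rot": [0,0,0.0216],"fingers": 60}]' --force 40

```text
time_s: 0.92
eef_pos: [0.2248, -0.3831, 0.2335]
ee_rot: [-179.9, -0.1, 23.1]
wrist_force: [0.3, -0.5, -0.3]
opening: 0.0511
```

Request:
step_arm --commands '[{"travel": [0.29,0.669,-0.032],"delta_rot": [0,0,0.0216],"fingers": 60},{"travel": [0.29,0.669,-0.032],"delta_rot": [0,0,0.0216],"fingers": 60},{"travel": [0.29,0.669,-0.032],"delta_rot": [0,0,0.0216],"fingers": 60},{"travel": [0.29,0.669,-0.032],"delta_rot": [0,0,0.0216],"fingers": 60},{"travel": [0.29,0.669,-0.032],"delta_rot": [0,0,0.0216],"fingers": 60}]'

```text
time_s: 1.33
eef_pos: [0.2969, -0.2166, 0.2261]
ee_rot: [-180.0, -0.1, 30.9]
wrist_force: [-0.3, -0.2, -0.9]
opening: 0.0507
```

Request:
step_arm --commands '[{"travel": [0.29,0.669,-0.032],"delta_rot": [0,0,0.0216],"fingers": 60},{"travel": [0.29,0.669,-0.032],"delta_rot": [0,0,0.0216],"fingers": 60},{"travel": [0.29,0.669,-0.032],"delta_rot": [0,0,0.0216],"fingers": 60},{"travel": [0.29,0.669,-0.032],"delta_rot": [0,0,0.0216],"fingers": 60},{"travel": [0.29,0.669,-0.032],"delta_rot": [0,0,0.0216],"fingers": 60}]'

```text
time_s: 1.75
eef_pos: [0.3696, -0.0493, 0.2186]
ee_rot: [180.0, -0.1, 38.7]
wrist_force: [-0.1, -0.7, -0.7]
opening: 0.0514
```

Request:
step_arm --commands '[{"travel": [0.29,0.669,-0.032],"delta_rot": [0,0,0.0216],"fingers": 60},{"travel": [0.29,0.669,-0.032],"delta_rot": [0,0,0.0216],"fingers": 60},{"travel": [0.29,0.669,-0.032],"delta_rot": [0,0,0.0216],"fingers": 60},{"travel": [0.29,0.669,-0.032],"delta_rot": [0,0,0.0216],"fingers": 60},{"travel": [0.29,0.669,-0.032],"delta_rot": [0,0,0.0216],"fingers": 60}]'

```text
time_s: 2.17
eef_pos: [0.4426, 0.1181, 0.2105]
ee_rot: [180.0, -0.1, 46.5]
wrist_force: [0.5, -1.1, -0.4]
opening: 0.0513
```

Request:
step_arm --commands '[{"travel": [0.282,0.656,-0.02],"delta_rot": [0,0,0.0214],"fingers": 60},{"travel": [0.282,0.656,-0.02],"delta_rot": [0,0,0.0214],"fingers": 60},{"travel": [0.282,0.656,-0.02],"delta_rot": [0,0,0.0214],"fingers": 60},{"travel": [0.282,0.656,-0.02],"delta_rot": [0,0,0.0214],"fingers": 60},{"travel": [0.282,0.656,-0.02],"delta_rot": [0,0,0.0214],"fingers": 60}]'

```text
time_s: 2.58
eef_pos: [0.5132, 0.2827, 0.2051]
ee_rot: [180.0, -0.1, 54.2]
wrist_force: [-0.5, -0.9, -0.5]
opening: 0.0516
```

Request:
step_arm --commands '[{"travel": [0,0,-0.12],"delta_rot": [0,0,0],"fingers": 60},{"travel": [0,0,-0.22],"delta_rot": [0,0,0],"fingers": 60},{"travel": [0,0,-0.22],"delta_rot": [0,0,0],"fingers": 60}]'

```text
time_s: 2.83
eef_pos: [0.5084, 0.2772, 0.1449]
ee_rot: [-179.7, 0.4, 54.1]
wrist_force: [-0.3, -0.6, -0.8]
opening: 0.051
```

```bash
python3 - <<'E'
from h import *
t=grab("top",1);s=grab("side",1)
cv2.imwrite("pics/c.png",np.hstack([crop(t,110,175,75,75,5),crop(s,195,200,75,94,4)[:375]]));print(read_state()["eef_pos"],read_state()["ee_rot"])
E
```

```text
[0.51107433 0.27772284 0.14974307] [-1.79923708e+02  1.14209227e-01  5.40286284e+01]
```

View pics/c.png

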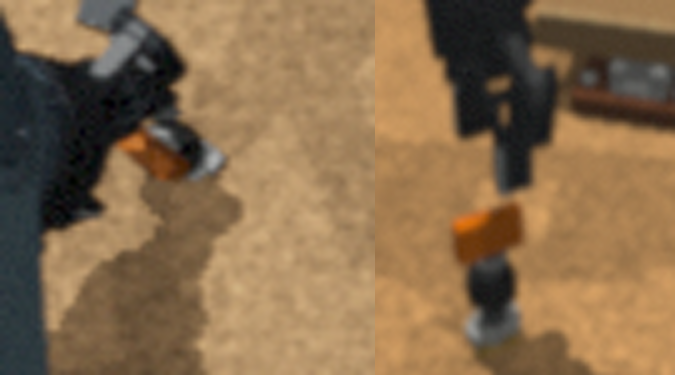

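The crop shows the fingers straddling the orange grip, which sits at top-crop (150,155), so I descend.

Request:
step_arm --commands '[{"travel": [0,0,-0.07],"delta_rot": [0,0,0],"fingers": 60},{"travel": [0,0,-0.14],"delta_rot": [0,0,0],"fingers": 60},{"travel": [0,0,-0.14],"delta_rot": [0,0,0],"fingers": 60},{"travel": [0,0,-0.14],"delta_rot": [0,0,0],"fingers": 60}]'

```text
time_s: 3.27
eef_pos: [0.5121, 0.2779, 0.1166]
ee_rot: [180.0, -0.0, 54.0]
wrist_force: [0.8, 0.0, -0.2]
opening: 0.0516
```

Request:
step_arm --commands '[{"travel": [0,0,-0.07],"delta_rot": [0,0,0],"fingers": 60},{"travel": [0,0,-0.132],"delta_rot": [0,0,0],"fingers": 60},{"travel": [0,0,-0.132],"delta_rot": [0,0,0],"fingers": 60},{"travel": [0,0,-0.132],"delta_rot": [0,0,0],"fingers": 60},{"travel": [0,0,-0.132],"delta_rot": [0,0,0],"fingers": 60}]'

```text
time_s: 3.68
eef_pos: [0.5128, 0.2785, 0.0843]
ee_rot: [179.9, -0.1, 54.0]
wrist_force: [0.3, -0.1, 0.3]
opening: 0.0514
```

Request:
step_arm --commands '[{"travel": [0,0.012,-0.006],"delta_rot": [0,0,0],"fingers": 45},{"travel": [0,0.012,-0.006],"delta_rot": [0,0,0],"fingers": 30},{"travel": [0,0.012,-0.006],"delta_rot": [0,0,0],"fingers": 30},{"travel": [0,0.012,-0.006],"delta_rot": [0,0,0],"fingers": 25},{"travel": [0,0.012,-0.006],"delta_rot": [0,0,0],"fingers": 25}]' --force 25

```text
time_s: 4.1
eef_pos: [0.5119, 0.2814, 0.0813]
ee_rot: [180.0, -0.0, 54.0]
wrist_force: [0.7, 0.8, 2.0]
opening: 0.0212
```

```bash
python3 - <<'E'
from h import *
t=grab("top",1);s=grab("side",1)
cv2.imwrite("pics/d.png",np.hstack([crop(t,115,180,55,55,7),crop(s,195,225,55,55,7)]));r=read_state();print(r["eef_pos"],r["ee_rot"],r["opening"])
E
```

```text
[0.51189784 0.28132602 0.0812585 ] [ 1.79973603e+02 -4.09760616e-02  5.40391969e+01] 0.02159865777786432
```

View pics/d.png

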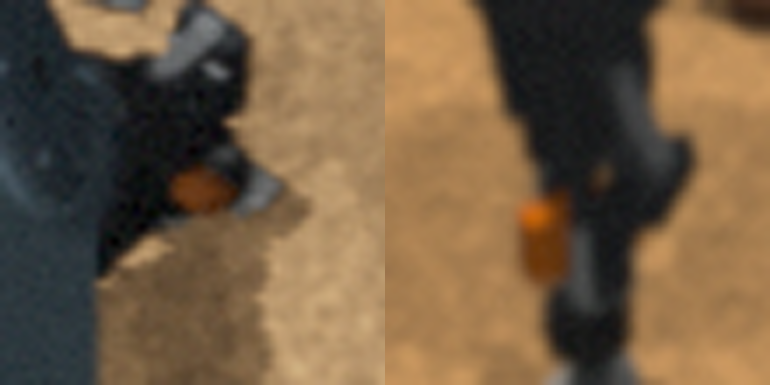

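The grip sits upright between the jaws. Close and lift.

Request:
step_arm --commands '[{"travel": [0,0,0],"delta_rot": [0,0,0],"fingers": 0},{"travel": [0,0,0],"delta_rot": [0,0,0],"fingers": 0},{"travel": [0,0,0],"delta_rot": [0,0,0],"fingers": 0},{"travel": [0,0,0],"delta_rot": [0,0,0],"fingers": 0},{"travel": [0,0,0],"delta_rot": [0,0,0],"fingers": 0}]' --force 70

```text
time_s: 4.62
eef_pos: [0.5118, 0.2812, 0.081]
ee_rot: [180.0, -0.0, 54.0]
wrist_force: [0.5, 0.9, 3.3]
opening: 0.0168
```

Request:
step_arm --commands '[{"travel": [0,0,0],"delta_rot": [0,0,0],"fingers": 0},{"travel": [0,0,0.08],"delta_rot": [0,0,0],"fingers": 0},{"travel": [0,0,0.16],"delta_rot": [0,0,0],"fingers": 0},{"travel": [0,0,0.24],"delta_rot": [0,0,0],"fingers": 0},{"travel": [0,0,0.32],"delta_rot": [0,0,0],"fingers": 0}]'

```text
time_s: 5.03
eef_pos: [0.5104, 0.2808, 0.1603]
ee_rot: [-179.9, 0.1, 54.0]
wrist_force: [1.0, 0.7, -1.4]
opening: 0.0168
```

Request:
step_arm --commands '[{"travel": [0.068,-0.55,0.16],"delta_rot": [0,0,0.043],"fingers": 0},{"travel": [0.068,-0.55,0.16],"delta_rot": [0,0,0.043],"fingers": 0},{"travel": [0.068,-0.55,0.16],"delta_rot": [0,0,0.043],"fingers": 0},{"travel": [0.068,-0.55,0.16],"delta_rot": [0,0,0.043],"fingers": 0},{"travel": [0.068,-0.55,0.16],"delta_rot": [0,0,0.043],"fingers": 0}]'

```text
time_s: 5.45
eef_pos: [0.5295, 0.1394, 0.2017]
ee_rot: [179.9, 0.1, 69.3]
wrist_force: [0.6, -0.2, -2.2]
opening: 0.0168
```

Request:
step_arm --commands '[{"travel": [0.068,-0.55,0.0],"delta_rot": [0,0,0.043],"fingers": 0},{"travel": [0.068,-0.55,0.0],"delta_rot": [0,0,0.043],"fingers": 0},{"travel": [0.068,-0.55,0.0],"delta_rot": [0,0,0.043],"fingers": 0},{"travel": [0.068,-0.55,0.0],"delta_rot": [0,0,0.043],"fingers": 0},{"travel": [0.068,-0.55,0.0],"delta_rot": [0,0,0.043],"fingers": 0}]'

```text
time_s: 5.87
eef_pos: [0.5454, 0.0024, 0.1997]
ee_rot: [-179.9, 0.1, 84.7]
wrist_force: [0.3, 0.6, -2.4]
opening: 0.0168
```

Request:
step_arm --commands '[{"travel": [0.068,-0.55,0.0],"delta_rot": [0,0,0.043],"fingers": 0},{"travel": [0.068,-0.55,0.0],"delta_rot": [0,0,0.043],"fingers": 0},{"travel": [0.068,-0.55,0.0],"delta_rot": [0,0,0.043],"fingers": 0},{"travel": [0.068,-0.55,0.0],"delta_rot": [0,0,0.043],"fingers": 0},{"travel": [0.068,-0.55,0.0],"delta_rot": [0,0,0.043],"fingers": 0}]'

```text
time_s: 6.28
eef_pos: [0.5624, -0.1345, 0.1997]
ee_rot: [-179.9, 0.0, 100.2]
wrist_force: [-0.1, 0.7, -1.0]
opening: 0.0169
```

```bash
python3 - <<'E'
from h import *
import time
t=grab("top",2);s=grab("side",2)
r=read_state();print(r["time_s"],r["eef_pos"],r["ee_rot"],r["opening"],r["wrist_force"])
p=r["eef_pos"]
pt,ps=proj("top",p),proj("side",p);print(pt,ps)
a=crop(t,int(pt[0])-27,int(pt[1])-30,55,60,7);b=crop(s,int(ps[0])-27,int(ps[1])-20,55,60,7)
cv2.imwrite("pics/e.png",np.hstack([a,b]))
E
```

```text
6.4833 [ 0.56201431 -0.12954049  0.19989472] [-1.79916429e+02 -1.01366366e-01  1.00525449e+02] 0.01684014809266405 [ 0.21550961  0.5351866  -2.00076164]
[305.05451614 186.14482074] [272.49132908 145.1371117 ]
```

View pics/e.png

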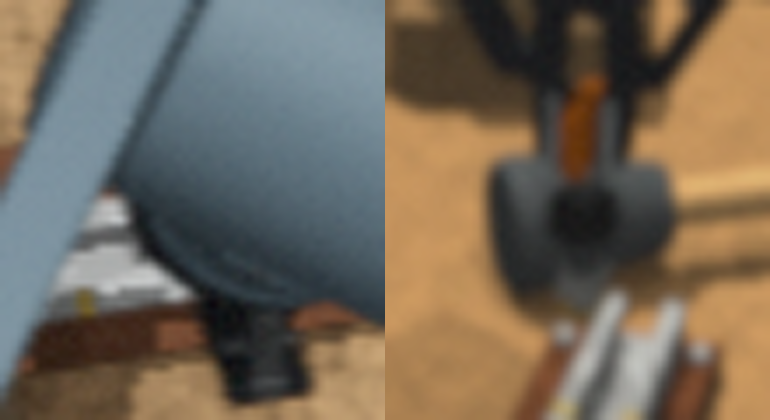

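The end of the grip lies between the pads and the stop hangs straight. The opening reads 16.8 mm against a 12 mm bar, so I'll check the grasp yaw by overlaying the model for three yaws.

```bash
cat >> h.py <<'E'
def wire(im,n,p,yaw,x0,y0,s,grip_dz):
    c,sn=np.cos(np.radians(yaw)),np.sin(np.radians(yaw));R=np.array([[c,-sn,0],[sn,c,0],[0,0,1]])
    for (L,W,z0,z1,col) in((.044,.012,-.015,.015,(255,255,0)),(.0356,.020,-.0775,-.0695,(0,0,255)),(.028,.016,-.09,-.0875,(0,255,0))):
        for z in(z0,z1):
            q=[(proj(n,p+[0,0,grip_dz]+R@[a*L/2,b*W/2,z])-[x0,y0]+.5)*s-.5 for a,b in((1,1),(1,-1),(-1,-1),(-1,1))]
            cv2.polylines(im,[np.int32(np.round(q))],True,col,1,cv2.LINE_AA)
    return im
E
python3 - <<'E'
from h import *
s=grab("side",2);r=read_state();p=r["eef_pos"];yaw=r["ee_rot"][2];print(p,yaw)
ps=proj("side",p);x0,y0=int(ps[0])-13,int(ps[1])-14
cv2.imwrite("pics/f.png",np.hstack([wire(crop(s,x0,y0,26,52,10),"side",p,yaw+d,x0,y0,10,.009) if d!=99 else crop(s,x0,y0,26,52,10) for d in(-12,0,12)]))
E
```

```text
[ 0.56231813 -0.12952398  0.2003875 ] 100.57612964753731
```

View pics/f.png

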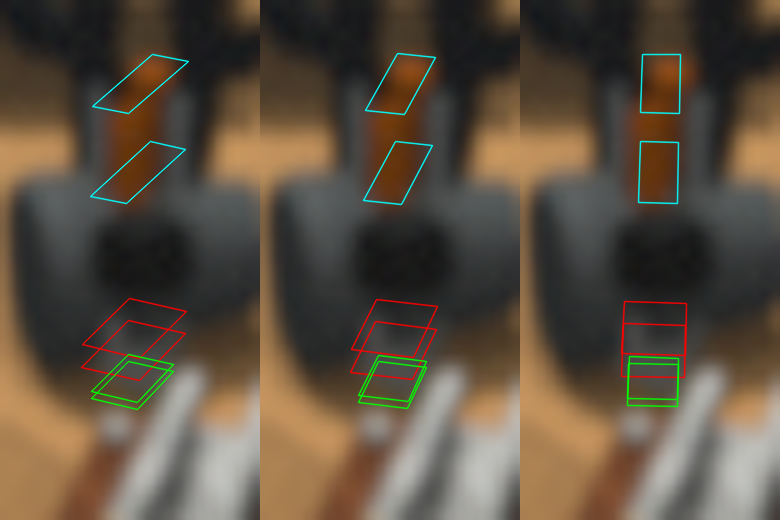

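The middle panel (zero offset) fits, so the stop is gripped square. Now lower to just above the channel.

Request:
step_arm --commands '[{"travel": [-0.008,-0.001,-0.1],"delta_rot": [0,0,0],"fingers": 0},{"travel": [-0.008,-0.001,-0.2],"delta_rot": [0,0,0],"fingers": 0},{"travel": [-0.008,-0.001,-0.28],"delta_rot": [0,0,0],"fingers": 0},{"travel": [-0.008,-0.001,-0.28],"delta_rot": [0,0,0],"fingers": 0},{"travel": [-0.008,-0.001,-0.28],"delta_rot": [0,0,0],"fingers": 0}]'

```text
time_s: 7.0
eef_pos: [0.5598, -0.1301, 0.13]
ee_rot: [-179.9, -0.1, 100.6]
wrist_force: [0.2, 0.7, -1.5]
opening: 0.0165
```

```bash
python3 - <<'E'
from h import *
s=grab("side",4);r=read_state();p=r["eef_pos"];yaw=r["ee_rot"][2];print(p,r["ee_rot"],r["wrist_force"])
d=p-[.5608,-.132,0];print("across mm",1e3*(d[0]*.983+d[1]*.182),"along",1e3*(-.182*d[0]+.983*d[1]))
ps=proj("side",p);x0,y0=int(ps[0])-25,int(ps[1])-10
a=crop(s,x0,y0,50,60,8);cv2.imwrite("pics/g.png",np.hstack([a,wire(a[:,:].copy(),"side",p,yaw,x0,y0,8,.009)]))
E
```

```text
[ 0.56177563 -0.13179619  0.13274727] [1.79850088e+02 1.08156308e-01 1.00504953e+02] [ 0.88419079  0.56609779 -1.477909  ]
across mm 0.9961410367348481 along 0.022784451321553593
```

View pics/g.png

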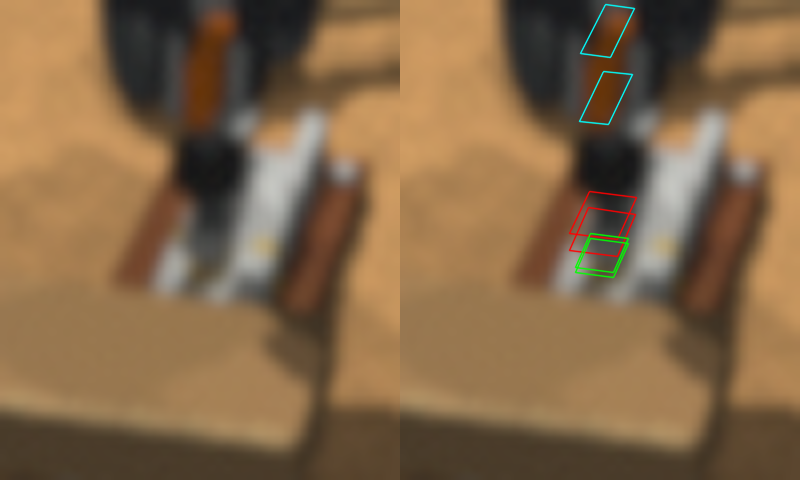

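The stop hangs over the slot, near crop (207,250). Feeling downward in small steps.

Request:
step_arm --commands '[{"travel": [0,0,-0.012],"delta_rot": [0,0,0],"fingers": 0},{"travel": [0,0,-0.024],"delta_rot": [0,0,0],"fingers": 0},{"travel": [0,0,-0.036],"delta_rot": [0,0,0],"fingers": 0},{"travel": [0,0,-0.048],"delta_rot": [0,0,0],"fingers": 0},{"travel": [0,0,-0.048],"delta_rot": [0,0,0],"fingers": 0}]'

```text
time_s: 7.62
eef_pos: [0.56, -0.1314, 0.1179]
ee_rot: [-179.9, -0.0, 100.5]
wrist_force: [-0.3, -1.0, -1.8]
opening: 0.0169
```

Request:
step_arm --commands '[{"travel": [0,0,-0.006],"delta_rot": [0,0,0],"fingers": 0},{"travel": [0,0,-0.012],"delta_rot": [0,0,0],"fingers": 0},{"travel": [0,0,-0.016],"delta_rot": [0,0,0],"fingers": 0},{"travel": [0,0,-0.016],"delta_rot": [0,0,0],"fingers": 0}]'

```text
time_s: 7.95
eef_pos: [0.5604, -0.1315, 0.1145]
ee_rot: [-180.0, -0.0, 100.5]
wrist_force: [-0.4, 0.8, -1.4]
opening: 0.0167
```

Request:
step_arm --commands '[{"travel": [0,0,-0.006],"delta_rot": [0,0,0],"fingers": 0},{"travel": [0,0,-0.012],"delta_rot": [0,0,0],"fingers": 0},{"travel": [0,0,-0.012],"delta_rot": [0,0,0],"fingers": 0},{"travel": [0,0,-0.012],"delta_rot": [0,0,0],"fingers": 0}]'

```text
time_s: 8.28
eef_pos: [0.5605, -0.1315, 0.1117]
ee_rot: [-180.0, -0.0, 100.5]
wrist_force: [0.4, 0.3, -1.6]
opening: 0.0167
```

Request:
step_arm --commands '[{"travel": [0,0,-0.004],"delta_rot": [0,0,0],"fingers": 0},{"travel": [0,0,-0.008],"delta_rot": [0,0,0],"fingers": 0},{"travel": [0,0,-0.008],"delta_rot": [0,0,0],"fingers": 0}]'

```text
time_s: 8.53
eef_pos: [0.5604, -0.1315, 0.1096]
ee_rot: [-180.0, -0.0, 100.5]
wrist_force: [0.7, -0.3, -2.0]
opening: 0.0167
```

Request:
step_arm --commands '[{"travel": [0,0,-0.006],"delta_rot": [0,0,0],"fingers": 0},{"travel": [0,0,-0.012],"delta_rot": [0,0,0],"fingers": 0},{"travel": [0,0,-0.018],"delta_rot": [0,0,0],"fingers": 0},{"travel": [0,0,-0.018],"delta_rot": [0,0,0],"fingers": 0}]'

```text
time_s: 8.87
eef_pos: [0.5605, -0.1315, 0.105]
ee_rot: [-180.0, -0.0, 100.5]
wrist_force: [0.1, -0.2, -1.5]
opening: 0.0166
```

Request:
step_arm --commands '[{"travel": [0,0,-0.006],"delta_rot": [0,0,0],"fingers": 0},{"travel": [0,0,-0.012],"delta_rot": [0,0,0],"fingers": 0},{"travel": [0,0,-0.012],"delta_rot": [0,0,0],"fingers": 0},{"travel": [0,0,-0.012],"delta_rot": [0,0,0],"fingers": 0}]'

```text
time_s: 9.2
eef_pos: [0.5609, -0.1318, 0.1028]
ee_rot: [180.0, 0.0, 100.5]
wrist_force: [-2.0, 0.9, 3.8]
opening: 0.0167
```

The foot has reached the floor at the expected height (~5 N). Pressing on to about 12 N.

Request:
step_arm --commands '[{"travel": [0,0,-0.006],"delta_rot": [0,0,0],"fingers": 0},{"travel": [0,0,-0.012],"delta_rot": [0,0,0],"fingers": 0},{"travel": [0,0,-0.016],"delta_rot": [0,0,0],"fingers": 0},{"travel": [0,0,-0.016],"delta_rot": [0,0,0],"fingers": 0}]'

```text
time_s: 9.53
eef_pos: [0.561, -0.1318, 0.099]
ee_rot: [179.9, 0.0, 100.5]
wrist_force: [-2.4, 0.1, 7.0]
opening: 0.0169
```

Request:
step_arm --commands '[{"travel": [0,0,-0.006],"delta_rot": [0,0,0],"fingers": 0},{"travel": [0,0,-0.01],"delta_rot": [0,0,0],"fingers": 0},{"travel": [0,0,-0.01],"delta_rot": [0,0,0],"fingers": 0},{"travel": [0,0,-0.01],"delta_rot": [0,0,0],"fingers": 0}]'

```text
time_s: 9.87
eef_pos: [0.5613, -0.132, 0.0971]
ee_rot: [179.9, 0.1, 100.5]
wrist_force: [-2.1, 0.3, 9.6]
opening: 0.0169
```

Request:
step_arm --commands '[{"travel": [-0.002,0,-0.005],"delta_rot": [0,0,0],"fingers": 0},{"travel": [-0.002,0,-0.005],"delta_rot": [0,0,0],"fingers": 0},{"travel": [-0.002,0,-0.005],"delta_rot": [0,0,0],"fingers": 0},{"travel": [-0.002,0,-0.005],"delta_rot": [0,0,0],"fingers": 0}]'

```text
time_s: 10.2
eef_pos: [0.5611, -0.132, 0.0961]
ee_rot: [179.9, 0.1, 100.5]
wrist_force: [-1.5, 1.1, 11.1]
opening: 0.0168
```

Request:
step_arm --commands '[{"travel": [0,0,0],"delta_rot": [0,0,-0.01],"fingers": 0},{"travel": [0,0,0],"delta_rot": [0,0,-0.02],"fingers": 0},{"travel": [0,0,0],"delta_rot": [0,0,-0.03],"fingers": 0},{"travel": [0,0,0],"delta_rot": [0,0,-0.04],"fingers": 0},{"travel": [0,0,0],"delta_rot": [0,0,-0.05],"fingers": 0}]'

```text
time_s: 10.62
eef_pos: [0.5614, -0.1322, 0.0963]
ee_rot: [179.8, 0.1, 82.3]
wrist_force: [-1.6, 0.7, 11.4]
opening: 0.0166
```

```bash
python3 -c "
from plant import *
r=read_state();print(r['eef_pos'],r['ee_rot'],r['wrist_force'],r['ft_torque'])"
```

```text
[ 0.56141608 -0.13222054  0.0963074 ] [1.79812530e+02 6.11645473e-02 8.23053666e+01] [-1.64136033  0.65302183 11.36424834] [0.11189284 0.28707554 0.03593441]
```

Turning freely, with only 0.04 N m about z. Continuing the turn.

Request:
step_arm --commands '[{"travel": [0,0,0],"delta_rot": [0,0,-0.015],"fingers": 0},{"travel": [0,0,0],"delta_rot": [0,0,-0.03],"fingers": 0},{"travel": [0,0,0],"delta_rot": [0,0,-0.045],"fingers": 0},{"travel": [0,0,0],"delta_rot": [0,0,-0.06],"fingers": 0},{"travel": [0,0,0],"delta_rot": [0,0,-0.07],"fingers": 0}]'

```text
time_s: 11.03
eef_pos: [0.5616, -0.1322, 0.0964]
ee_rot: [179.8, -0.0, 57.0]
wrist_force: [-1.3, -0.3, 10.0]
opening: 0.0166
```

Request:
step_arm --commands '[{"travel": [0,0,0],"delta_rot": [0,0,-0.015],"fingers": 0},{"travel": [0,0,0],"delta_rot": [0,0,-0.03],"fingers": 0},{"travel": [0,0,0],"delta_rot": [0,0,-0.045],"fingers": 0},{"travel": [0,0,0],"delta_rot": [0,0,-0.06],"fingers": 0},{"travel": [0,0,0],"delta_rot": [0,0,-0.07],"fingers": 0}]'

```text
time_s: 11.45
eef_pos: [0.5609, -0.1318, 0.0961]
ee_rot: [179.9, -0.1, 31.8]
wrist_force: [-2.9, 1.0, 11.2]
opening: 0.0168
```

```bash
python3 -c "
from plant import *
r=read_state();print(r['eef_pos'],r['ee_rot'],r['wrist_force'],r['ft_torque'])"
```

```text
[ 0.56089642 -0.13182818  0.09610305] [ 1.79910807e+02 -6.61318157e-02  3.18194141e+01] [-2.90978092  0.98206691 11.2123529 ] [0.36532243 0.63233383 0.09970377]
```

Remaining: 31.8° → 10.5°, i.e. -21.3° = -0.059.

Request:
step_arm --commands '[{"travel": [0,0,0],"delta_rot": [0,0,-0.012],"fingers": 0},{"travel": [0,0,0],"delta_rot": [0,0,-0.024],"fingers": 0},{"travel": [0,0,0],"delta_rot": [0,0,-0.036],"fingers": 0},{"travel": [0,0,0],"delta_rot": [0,0,-0.048],"fingers": 0},{"travel": [0,0,0],"delta_rot": [0,0,-0.059],"fingers": 0}]'

```text
time_s: 11.87
eef_pos: [0.5605, -0.1313, 0.0958]
ee_rot: [-180.0, -0.1, 10.6]
wrist_force: [-4.0, 2.9, 10.9]
opening: 0.0167
```

Request:
step_arm --commands '[{"travel": [0,0,0],"delta_rot": [0,0,0],"fingers": 0},{"travel": [0,0,0],"delta_rot": [0,0,0],"fingers": 0}]'

```text
time_s: 12.03
eef_pos: [0.5606, -0.1314, 0.0958]
ee_rot: [180.0, -0.1, 10.8]
wrist_force: [-3.2, 2.4, 11.5]
opening: 0.0163
```

```bash
python3 -c "
from plant import *
r=read_state();print(r['eef_pos'],r['ee_rot'],r['wrist_force'],r['ft_torque'])"
```

```text
[ 0.56058067 -0.13139473  0.0958479 ] [ 1.79991177e+02 -6.22725709e-02  1.08286013e+01] [-3.15260664  2.37079011 11.49688407] [0.54119387 0.60445017 0.01722323]
```

Request:
step_arm --commands '[{"travel": [-0.002,0,0.004],"delta_rot": [0,0,0],"fingers": 0},{"travel": [-0.002,0,0.008],"delta_rot": [0,0,0],"fingers": 0},{"travel": [-0.002,0,0.01],"delta_rot": [0,0,0],"fingers": 0},{"travel": [-0.002,0,0.01],"delta_rot": [0,0,0],"fingers": 0}]'

```text
time_s: 12.37
eef_pos: [0.56, -0.1315, 0.0981]
ee_rot: [180.0, -0.1, 10.8]
wrist_force: [-2.3, 1.6, 9.3]
opening: 0.0165
```

Request:
step_arm --commands '[{"travel": [0,0,0.004],"delta_rot": [0,0,0],"fingers": 0},{"travel": [0,0,0.006],"delta_rot": [0,0,0],"fingers": 0},{"travel": [0,0,0.006],"delta_rot": [0,0,0],"fingers": 0}]'

```text
time_s: 12.62
eef_pos: [0.5595, -0.1315, 0.099]
ee_rot: [-180.0, 0.0, 10.8]
wrist_force: [-3.7, 0.8, 6.6]
opening: 0.0164
```

Request:
step_arm --commands '[{"travel": [-0.002,0,0.002],"delta_rot": [0,0,0],"fingers": 0},{"travel": [-0.002,0,0.004],"delta_rot": [0,0,0],"fingers": 0},{"travel": [-0.002,0,0.004],"delta_rot": [0,0,0],"fingers": 0}]'

```text
time_s: 12.87
eef_pos: [0.5591, -0.1316, 0.1]
ee_rot: [180.0, -0.0, 10.8]
wrist_force: [-2.2, 0.3, 6.6]
opening: 0.0165
```

Request:
step_arm --commands '[{"travel": [0,0,0.004],"delta_rot": [0,0,0],"fingers": 0},{"travel": [0,0,0.004],"delta_rot": [0,0,0],"fingers": 0},{"travel": [0,0,0.004],"delta_rot": [0,0,0],"fingers": 0}]'

```text
time_s: 13.12
eef_pos: [0.559, -0.1315, 0.1008]
ee_rot: [-180.0, 0.0, 10.8]
wrist_force: [-3.0, 0.4, 6.2]
opening: 0.0171
```

Request:
step_arm --commands '[{"travel": [-0.001,0,0.002],"delta_rot": [0,0,0],"fingers": 0},{"travel": [-0.001,0,0.003],"delta_rot": [0,0,0],"fingers": 0},{"travel": [-0.001,0,0.003],"delta_rot": [0,0,0],"fingers": 0},{"travel": [-0.001,0,0.003],"delta_rot": [0,0,0],"fingers": 0}]'

```text
time_s: 13.45
eef_pos: [0.5587, -0.1314, 0.101]
ee_rot: [-180.0, 0.0, 10.8]
wrist_force: [-0.3, 0.0, 1.9]
opening: 0.0167
```

```bash
python3 -c "
from plant import *
r=read_state();print(r['eef_pos'],r['ee_rot'],r['wrist_force'],r['ft_torque'])"
```

```text
[ 0.55868642 -0.13138653  0.10103051] [-1.79977318e+02  1.34009092e-02  1.08386459e+01] [-0.25050961  0.02085818  1.86985046] [0.12341852 0.17692389 0.0073122 ]
```

Caught: the lift force fell sharply at the groove height and the side forces vanished. Release.

Request:
step_arm --commands '[{"travel": [0,0,0],"delta_rot": [0,0,0],"fingers": 22},{"travel": [0,0,0],"delta_rot": [0,0,0],"fingers": 35},{"travel": [0,0,0],"delta_rot": [0,0,0],"fingers": 50},{"travel": [0,0,0],"delta_rot": [0,0,0],"fingers": 50},{"travel": [0,0,0],"delta_rot": [0,0,0],"fingers": 50}]'

```text
time_s: 13.87
eef_pos: [0.559, -0.1318, 0.1013]
ee_rot: [180.0, -0.0, 10.8]
wrist_force: [-0.7, 1.2, -0.6]
opening: 0.0428
```

Request:
step_arm --commands '[{"travel": [0,0,0.06],"delta_rot": [0,0,0],"fingers": 50},{"travel": [0,0,0.12],"delta_rot": [0,0,0],"fingers": 50},{"travel": [0,0,0.24],"delta_rot": [0,0,0],"fingers": 50},{"travel": [0,0,0.36],"delta_rot": [0,0,0],"fingers": 50},{"travel": [0,0,0.5],"delta_rot": [0,0,0],"fingers": 50}]'

```text
time_s: 14.28
eef_pos: [0.558, -0.1313, 0.2264]
ee_rot: [-179.9, 0.1, 10.8]
wrist_force: [0.8, 0.2, -0.1]
opening: 0.0426
```

Request:
step_arm --commands '[{"travel": [-0.5,-0.6,0.1],"delta_rot": [0,0,0],"fingers": 50},{"travel": [-0.5,-0.6,0.1],"delta_rot": [0,0,0],"fingers": 50},{"travel": [-0.5,-0.6,0.1],"delta_rot": [0,0,0],"fingers": 50},{"travel": [-0.5,-0.6,0.1],"delta_rot": [0,0,0],"fingers": 50},{"travel": [-0.5,-0.6,0.1],"delta_rot": [0,0,0],"fingers": 50}]'

```text
time_s: 14.7
eef_pos: [0.432, -0.2837, 0.2521]
ee_rot: [179.9, -0.0, 10.8]
wrist_force: [0.2, -0.7, -0.0]
opening: 0.0427
```

```bash
python3 - <<'E'
from h import *
t=grab("top",4);s=grab("side",4);r=read_state();print(r["time_s"],r["eef_pos"],r["wrist_force"])
c=np.array([.5597,-.1315,.1095])
A=[]
for n,im in(("top",t),("side",s)):
    q=proj(n,c);x0,y0=int(q[0])-27,int(q[1])-25;a=crop(im,x0,y0,55,60,7);A+= [wire(a.copy(),n,c,10.8,x0,y0,7,0)]
cv2.imwrite("pics/i.png",np.hstack(A))
for n,im in(("top",t),("side",s)):cv2.imwrite(f"pics/{n}9.png",im)
E
```

```text
15.1 [ 0.43441666 -0.2805306   0.25099645] [0.35239999 0.97514272 0.47559296]
```

View pics/i.png

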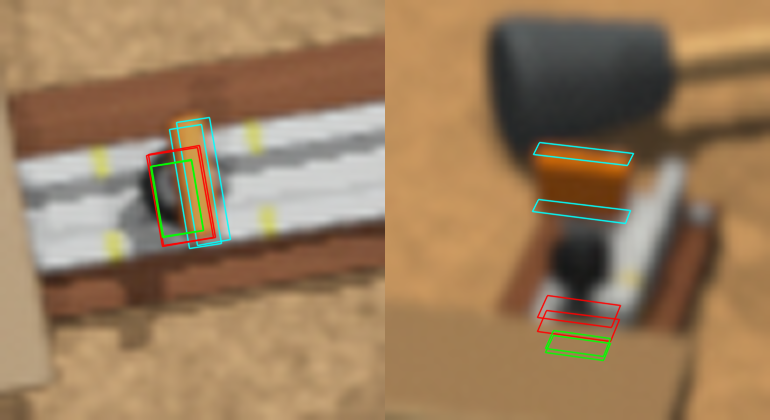

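The stop stands in the channel with its grip crosswise and both bands visible. The overlay is about 10 crop pixels off along the channel, so I'll check tilt numerically against the initial standing pose.

```bash
python3 - <<'E'
from h import *
from scipy.optimize import minimize
def mask(im,kind):
    f=cv2.resize(im,None,fx=4,fy=4,interpolation=cv2.INTER_CUBIC);h=cv2.cvtColor(f,cv2.COLOR_BGR2HSV)
    if kind=="grip": return (h[...,1]>185)&(h[...,0]<17)&(h[...,2]>60)
    return h[...,2]<50
def hull(n,P,shape):
    q=np.array([(proj(n,p)+.5)*4-.5 for p in P],np.float32);m=np.zeros(shape,np.uint8);cv2.fillConvexPoly(m,np.int32(np.round(cv2.convexHull(q)[:,0])),1);return m>0
R=lambda y:cv2.Rodrigues(np.array([0,0,np.radians(y)]))[0]
def box(c,y):return [c+R(y)@[a*.022,b*.006,z] for a in(-1,1) for b in(-1,1) for z in(-.015,.015)]
def fit(ims,c,y):
    M={n:mask(im,"grip") for n,im in ims.items()}
    for n in M:
        near=cv2.dilate(hull(n,box(c,y),M[n].shape).astype(np.uint8),np.ones((25,25)))>0; M[n]&=near; print(n,M[n].sum(),hull(n,box(c,y),M[n].shape).sum())
    def cost(v):
        k=0
        for n in M:
            h=hull(n,box(c+v[:3]/1e3,y+v[3]),M[n].shape);k+=1-(h&M[n]).sum()/(h|M[n]).sum()
        return k
    S=np.vstack([np.zeros(4),np.diag([4,4,4,6.])])
    r=minimize(cost,np.zeros(4),method="Nelder-Mead",options=dict(initial_simplex=S,maxiter=150));return r.x.round(1),round(r.fun,3)
i=lambda f:cv2.imread(f"pics/{f}.png")
print("initial",fit({"top":i("top0"),"side":i("side0")},np.array([.5128,.2812,.09]),54.0))
print("now",fit({"top":i("top9"),"side":i("side9")},np.array([.5597,-.1315,.1095]),10.8))
t=i("top9");s=i("side9")
cv2.imwrite("pics/j.png",np.hstack([crop(t,285,160,50,45,8),crop(s,245,165,45,45,8)]))
E
```

```text
top 533 2193
side 2661 4052
initial (array([ 0.1,  0.8, -2.9,  9.8]), np.float64(1.061))
top 139 1815
side 1689 2323
now (array([ 1. ,  1. ,  0.6, -2.5]), np.float64(1.19))
```

View pics/j.png

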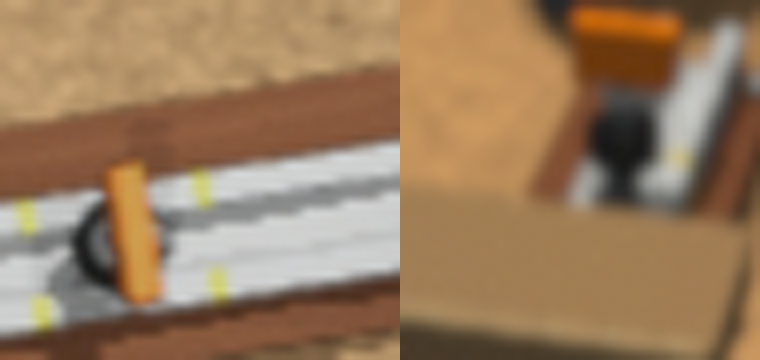

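```bash
python3 - <<'E'
from h import *
f=lambda x,y:(285+(x+.5)/8-.5,160+(y+.5)/8-.5)
for n,p,z in(("grip top",(135,234),.1245),("bumper rim",(123,243),.0775),("bands",(123,250),.044)):
    q=at_z("top",*f(*p),z);d=q-[.561,-.132,0];print(n,q,"across,along mm",1e3*(d[0]*.983+d[1]*.182),1e3*(-.182*d[0]+.983*d[1]))
a,b=at_z("top",*f(125,170),.1245),at_z("top",*f(145,297),.1245);print("yaw",np.degrees(np.arctan2(a[1]-b[1],a[0]-b[0])),np.linalg.norm(a-b))
E
```

```text
grip top [ 0.561  -0.1286  0.1245] across,along mm 0.6188000000000026 3.342200000000014
bumper rim [ 0.5613 -0.1293  0.0775] across,along mm 0.7862999999999689 2.5995000000000137
bands [ 0.5612 -0.1324  0.044 ] across,along mm 0.12379999999998133 -0.42959999999998
yaw 10.124671655397822 0.03982009542931811
```

The stop is upright to about 1°, at yaw 10.1° against the channel's 10.5°, and about 3 mm from the mark. Handing in.

```bash
python3 -c "
from plant import *
print(finish_job(), read_state()['time_s'])"
```

```text
the job is handed in; nothing more can be done
the job is handed in; nothing more can be done
```

The stop is locked in the channel between the yellow bands and released. I handed it in at about 15 s of robot time; no verdict came back.

- **Insertion:** I lowered the nut lengthwise into the slot with no contact at the lips. I then pressed to a wrist reading of about 11 N, roughly 13 N on the channel and well below 35 N, and turned it 90° clockwise.
- **Locking:** I eased it up until the lift force fell sharply. The nut's underside was then at about 32.5 mm by arm position, inside the 30.5–33.8 mm window. Then I opened the fingers and moved clear.
- **Last picture checks:** The stop tilts about 1° and its grip is at 10.1° against the channel's 10.5°. It stands about 3 mm along and under 1 mm across from the centre of the bands; I put the slot itself at roughly 4–5 mm from the bearer's centreline. No contact was felt, but I did not measure the slab, mallet or chisel again afterwards.

**Checks that disagreed:**
- The automatic silhouette fit of the grip was unusable because the colour mask in the top view was poor. The figures above come from pixels I read by hand.
- The stop stands about 2–3 mm farther along the channel than the arm's position at release, which suggests either a small slide or camera error. The limit is 25 mm.
- The gripper read 16.8 mm open on the 12 mm grip, and I did not find out why. An overlay of the model on the picture showed it was gripped square.

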